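# Raise the track barrier and send the tube rack through

## Task

Push the counterweighted barrier arm over the sample track up past its balance point so that it stays raised by itself, then push the tube rack along the track, under the raised arm, until it stands against the end stop. Only push with the fingers: do not lift or tip the rack, leave the other things on the bench where they are, and finish with the robot clear of everything.

Things in the scene. Friction and masses are not known exactly. Their poses are not given: they have to be found in the camera images.
- track: Fixed track, base plate 160 x 440 x 8 mm. Origin: middle of its underside on the work surface; z up, y along the track, x across it towards the hinge post. Guide rails along y: inner faces at x = -40 and +40 mm, tops at z = 26 mm. The rack waits at the open +y end; the end stop is at the -y end; the barrier arm crosses at y = 0 and the rack passes under it.
- end_stop (a point): On the end stop's face, at x = 0, y = -190, z = 30 mm of the track. The aluminium stop is 100 mm wide, its top 48 mm above the work surface. Behind it is a grey reader box to y = -266 mm, 75 mm high.
- barrier (a joint): Barrier arm angle, rad: 0 = lowered, level across the track; grows as the free end rises; 1.66 = fully raised (just past upright, leaning away from the track) on a stop. Balance point about 0.93 rad: below it the arm falls back, above it it swings up to its stop by itself. Pushing it straight up at 130 mm from the hinge takes 1.2 to 2.2 N at the start, less further up.
- barrier_hinge (a point): Hinge centre, at x = 100, y = 0, z = 85 mm of the track; its axis runs along the track's y. It sits between two dark steel cheeks, 100 mm high, x = 85 to 115 mm, y = -24 to 24 mm.
- barrier_tip (a point): Centre of the arm's free end, on its axis, 172 mm from the hinge. The arm is a straight white round bar, 16 mm in diameter; lowered, it points to the track's -x and its underside is 77 mm above the work surface. A fixed rest pin, 12 mm across and 76 mm high, stands under it at x = -64 mm, y = 0 of the track.
- counterweight (a point): Centre of the dark round counterweight (40 mm across, 30 mm wide along the hinge axis), 50 mm above the hinge when the arm is lowered; as the arm rises it swings down on the side away from the track.
- rack: Loose white tube rack with purple top, 70 mm (its x) by 100 mm (its y, along the track), solid block 52 mm high; capped tubes stand in it up to 90 mm above its underside, so that it cannot pass under the lowered arm. Origin: centre of its underside, which lies on the base plate, 8 mm above the work surface. 0.25 to 0.5 kg, slides freely between the rails. Against the end stop its origin is at y = -140 mm of the track.
- pill_bottle: Bystander: closed blue plastic bottle, 48 mm across, 95 mm tall; origin at the centre of its underside
- specimen_cup: Bystander: clear lidded cup, 56 mm across, 60 mm tall; origin at the centre of its underside
- bracelet: Bystander: dark wooden ring lying flat, 68 mm across, 10 mm high; origin at the centre of its underside
- mug: Bystander: white mug, 76 mm across, 85 mm tall; origin at the centre of its underside
- marker: Bystander: black marker pen, 14 x 130 x 12 mm, lying along its y axis; origin at the centre of its underside
- phone: Bystander: black phone lying flat, 74 x 150 x 9 mm; origin at the centre of its underside
- tray: Bystander: grey open tray with dividers, 140 x 100 x 35 mm; origin at the centre of its underside
Not all that is in view belongs to the job. What is shaped like the rack but orange or yellow is not meant.

How it is judged:
By the outcome, as a careful person would: the job done as asked, in the order asked, and still so for the second after the job is handed in, with the robot touching nothing.
It also fails if it takes over 61 s, if anything falls off the work surface, if the arm or the gripper's body presses on something with over 40 N, if the wrist force passes 120 N, or if a joint passes its speed limit or range.

## Robot

A 6-joint arm with a two-finger parallel gripper is mounted at the origin on the work surface. World frame = base frame: x ahead of the robot, y to its left, z up, the work surface at z = 0. Lengths are in m, angles in degrees, forces in N, time in s.
With the tool pointing down it reaches from about 0.3 to 0.75 m from the base axis. Payload 8.5 kg.
Tool frame: the origin (TCP) lies midway between the tips of the shut fingers; the grasp point (between the pads) lies 19 mm behind it (env.tcp_to_grasp is the z of the grasp point in the tool frame, in m); z points along the fingers, y is the line along which they close (so a half turn about z gives the same grasp; the last joint's range is limited). The gripper opens to 85 mm and grips with 20 to 120 N. Pads are 22 mm wide; open, the fingers measure 114 mm over their backs; the gripper's body (76 mm by 85 mm) begins 54 mm behind the grasp point. The pads swing forward as they close: fully open they stand 13 mm farther back than shut.
Start: joints at [54.471, 21.807, 74.336, -0, 83.858, -12.336], TCP at [0.217, 0.506, 0.231] pointing down, gripper open.
Joint ranges: [-178.18, 178.18], [-50.72, 133.34], [12.68, 142.11], [-81.47, 261.47], [9.98, 163.14], [-165.26, 165.26]. Speed limits (degrees/s): [136.94, 136.94, 180, 180, 180, 180].

## Interface

Orientations are given as a 3x3 rotation matrix whose columns are the frame's x, y, z axes.
In Python, from rig import env, imaging, job, models gives the robot as it stands. The module is installed in compiled form; this text tells all that it offers.
- The arm moves only by the tool jog_arm, never from a script. Its argument "plan" is text: rows parted by semicolons, each of 7 numbers parted by spaces: the turn, a rotation vector about the tool's x, y, z in degrees, then the shift along the tool's x, y, z in cm, then the closure in counts, from 0 (fully open) to 255 (shut). In form: rx ry rz x y z claw; .... A call has 1 to 10 rows; each row shifts and turns the commanded pose from where the row before left it, along the tool's axes as they then stand; what a row does not reach is not made up. A row lasts 1/12 s, in which the tool goes at most 41.7 mm and 7.16 degrees, less where a joint would pass 70% of its speed; a pose out of reach is approached as far as the arm can. A call with a gripper value outside its range is refused whole. The fingers move at their own pace and stop on an object; "grip_force" is the grip in N (left out, the last holds). Time passes only in rows, so rows that do not move let the fingers close. It gives the time, the measured TCP pose, the force, the opening and the grip force at its end, in the units of the state.
- env.observe(): the state, without advancing time (a new reading comes with each control period).
- imaging.get_image(name): name is "scene" or "side" or "wrist"; returns a dict with "pixels" (420x560x3 uint8, red, green, blue), "depth" (420x560 float32, m along the optical axis (not along the pixel's ray), 0 where there is no reading), "fov_y" (degrees; the focal length in pixels is half the picture's height over the tangent of half this angle, whatever the lens; pixels are square), "cx", "cy" (the principal point, pixels), "distortion" ([k1, k2, p1, p2, k3] as OpenCV has them; the pictures are not rectified), "world_from_camera" (4x4, takes a point from camera to world coordinates). Camera axes: x right, y down, z forward; pixel columns grow to the right and rows downward; lengths in m; the calibration is good to about 2 mm. A picture is of the moment at which its call begins.
- job.close_job(): hands the job in; it is judged then, once.
Trained networks look in the newest picture that a camera, given by its name, has taken for a name from the list of things; names that differ only in an ending like _2 or _b are one class to them, and where a whole thing is asked for, a point or a joint stands for the part that bears it (a point fixed in the world has none). Each returns a list of dicts, best first, with "confidence" (0 to 1); they miss things now and then, are a little off and sometimes report something else, mostly with a low value. They report only what shows in the picture. A call takes as long as a camera call. They do not tell look-alikes from the thing itself.
- models.outline_of(camera, query): "region" (420x560 bool, what is visible of it) and "bbox" ([centre column, centre row, width, height] in pixels, round what is visible of it).
- models.tip_of(camera, query): "at" ([column, row] in pixels: a listed point, or the origin of a listed thing).
The state is a dict: "time_s": time; "q": joint angles; "qvel": joint speeds; "joint_efforts": joint torques, N m; "position": TCP position; "tool_rot": TCP orientation; "ft_force": force on the tool from outside, world axes, zero at the start; "wrist_torque": the same for the moment, N m; "grip_width": finger opening in m; "gripper_force": force on a finger pad.
Only numpy, scipy, OpenCV 4.12 (cv2) and the standard library are available. Lean on these libraries where they do the work, as an engineer would, in place of code of your own. Each camera call takes 0.05 s, during which the arm holds its last target. There are 200 camera calls.

## Working session

There is one attempt and no reset: what is moved stays moved. The work goes in short steps, Python scripts to look and compute and a tool call to move; the robot and the scene stay as the last step left them, time stands still between calls to the robot, and variables do not carry over. Pictures are saved under pics/ and viewed, at most 10 in all, crops included, and the job is handed in when it is done.

Besides the shell and the picture viewer there is one more tool, called after "Emit:" by a JSON object that holds its "fn" and its "kwargs", one argument or row to a line. jog_arm: Moves the arm, as the interface text tells. Its arguments: {"type":"object","properties":{"plan":{"type":"string"},"grip_force":{"type":"number"}},"required":["plan"]}

```bash
mkdir -p pics; cat > h.py <<'E'
from rig import env, imaging, job, models
import numpy as np, cv2
def K(im):
    h=im["pixels"].shape[0]; f=h/2/np.tan(np.radians(im["fov_y"])/2)
    return np.array([[f,0,im["cx"]],[0,f,im["cy"]],[0,0,1]])
def cloud(im):
    h,w=im["depth"].shape
    u,v=np.meshgrid(np.arange(w),np.arange(h))
    n=cv2.undistortPoints(np.stack([u,v],-1).reshape(-1,1,2).astype(np.float64),K(im),np.array(im["distortion"])).reshape(h,w,2)
    d=im["depth"][...,None]
    P=np.concatenate([n*d,d],-1); T=np.array(im["world_from_camera"])
    W=P@T[:3,:3].T+T[:3,3]; W[im["depth"]==0]=np.nan
    return W
def ray(im,px,z):
    n=cv2.undistortPoints(np.array(px,float).reshape(1,1,2),K(im),np.array(im["distortion"])).ravel()
    T=np.array(im["world_from_camera"]); d=T[:3,:3]@np.array([n[0],n[1],1]); o=T[:3,3]
    return o+d*(z-o[2])/d[2]
def save(im,name): cv2.imwrite("pics/"+name,cv2.cvtColor(im["pixels"],cv2.COLOR_RGB2BGR))
E
python3 - <<'E'
from h import *
for c in ["scene","side"]:
    im=imaging.get_image(c); save(im,c+"0.png"); W=cloud(im)
    np.savez(c+".npz",W=W,px=im["pixels"])
    print(c,np.array(im["world_from_camera"])[:3].round(3).tolist())
    for n in ["track","rack","barrier","counterweight","mug","pill_bottle","specimen_cup","bracelet","marker","phone","tray"]:
        for r in models.outline_of(c,n)[:3]:
            p=W[r["region"]]; print(n,round(r["confidence"],2),np.round(r["bbox"]).astype(int),np.nanmedian(p,0).round(3),np.nanpercentile(p,2,axis=0).round(3),np.nanpercentile(p,98,axis=0).round(3))
    for n,z in [("track",0),("end_stop",.03),("barrier_hinge",.085),("barrier_tip",.085),("counterweight",.135),("rack",.008)]:
        for r in models.tip_of(c,n)[:2]: print("tip",n,round(r["confidence"],2),np.round(r["at"],1),ray(im,r["at"],z).round(4))
print(env.observe(),env.tcp_to_grasp)
E
```

```text
scene [[-0.847, 0.31, -0.432, 1.141], [0.531, 0.524, -0.666, 0.956], [0.02, -0.793, -0.608, 1.018]]
track 0.65 [295 247 131  99] [0.528 0.076 0.011] [ 0.402 -0.167  0.001] [0.613 0.283 0.142]
rack 0.95 [359 310  32  48] [0.509 0.415 0.052] [ 0.435  0.343 -0.002] [0.547 0.455 0.09 ]
rack 0.66 [324 260  38  41] [0.482 0.215 0.061] [0.43  0.16  0.017] [0.51  0.252 0.099]
rack 0.64 [392 255  41  42] [0.276 0.295 0.051] [ 0.209  0.238 -0.001] [0.307 0.341 0.09 ]
barrier 0.64 [288 235  44  27] [0.584 0.088 0.093] [0.438 0.059 0.081] [0.612 0.108 0.153]
counterweight 0.82 [289 234  51  27] [0.582 0.087 0.093] [0.432 0.057 0.079] [0.613 0.108 0.153]
mug 0.72 [230 241  31  35] [ 0.677 -0.021  0.051] [ 0.61  -0.102 -0.003] [0.713 0.03  0.084]
mug 0.46 [327 261  38  39] [0.483 0.214 0.06 ] [0.432 0.158 0.016] [0.511 0.252 0.099]
mug 0.45 [289 202  12  25] [ 0.404 -0.109  0.043] [ 0.323 -0.207 -0.005] [ 0.421 -0.094  0.093]
pill_bottle 0.72 [287 201  11  22] [ 0.405 -0.108  0.045] [ 0.379 -0.155 -0.003] [ 0.421 -0.094  0.093]
pill_bottle 0.36 [296 248 131  99] [0.529 0.075 0.011] [ 0.402 -0.169 
[... 3633 characters left out ...]
3355668e+01]), 'qvel': array([ 0.00126088, -0.00615036,  0.10857277, -0.14414884, -0.01228099,
       -0.06695096]), 'joint_efforts': array([ 4.86270710e-04, -4.48323405e+01, -2.31462854e+01, -1.57858085e-04,
        5.60770386e-04, -1.35499897e-05]), 'position': array([0.21660973, 0.50552477, 0.23130531]), 'tool_rot': array([[-9.19178174e-01,  3.93841953e-01, -1.57621684e-06],
       [ 3.93841953e-01,  9.19178172e-01, -5.95253189e-05],
       [-2.19947438e-05, -5.53351543e-05, -9.99999998e-01]]), 'ft_force': array([-3.34852030e-01, -4.74637076e-01, -2.96055692e-04]), 'wrist_torque': array([0.04078334, 0.01436846, 0.00760962]), 'gripper_force': 0.0, 'grip_width': 0.08543290987049272} -0.0187
```

```bash
python3 - <<'E'
from h import *
ims=[]
for c,(x0,y0) in [("scene",(190,170)),("side",(180,180))]:
    d=np.load(c+".npz"); px=d["px"]
    w=px[y0:y0+200,x0:x0+260]; ims.append(cv2.resize(w,None,fx=1.53,fy=3*.51))
cv2.imwrite("pics/c1.png",cv2.cvtColor(np.hstack([cv2.resize(i,(400,308)) for i in ims]),cv2.COLOR_RGB2BGR))
d=np.load("side.npz");W=d["W"].reshape(-1,3);W2=np.load("scene.npz")["W"].reshape(-1,3)
A=np.vstack([W,W2])
# bar axis: points z .08-.097 near bar
hint=np.array([.497,.069]); 
m=(A[:,2]>.083)&(A[:,2]<.1)&(A[:,0]>.42)&(A[:,0]<.57)
u=np.array([.966,.25]); r=A[:,:2]-hint
m&=(abs(r@[-.25,.966])<.03)
b=A[m]; c=b[:,:2].mean(0); vx=np.linalg.svd(b[:,:2]-c)[2][0]; vx*=np.sign(vx[0]); print("bar",m.sum(),c,vx,np.degrees(np.arctan2(vx[1],vx[0])),np.percentile((b[:,:2]-c)@vx,[1,99]))
# rack top
px=np.vstack([d["px"].reshape(-1,3),np.load("scene.npz")["px"].reshape(-1,3)])
yv=np.array([-vx[1],vx[0]])
o=c+vx*(((hint-c)@vx)); print("origin est",o)
L=np.stack([(A[:,:2]-o)@vx,(A[:,:2]-o)@yv,A[:,2]],1)
m=(abs(L[:,0])<.06)&(L[:,1]>.05)&(L[:,1]<.23)&(L[:,2]>.045)&(L[:,2]<.12)
for k in range(3): print("rack",k,np.percentile(L[m][:,k],[1,5,50,95,99]).round(4))
m=(abs(L[:,0])<.12)&(L[:,1]>-.3)&(L[:,1]<.3)
# base plate extents by z 4..12mm
q=m&(L[:,2]>.005)&(L[:,2]<.012); print("plate",np.percentile(L[q],[1,99],axis=0).round(3))
q=m&(L[:,2]>.044)&(L[:,2]<.051)&(L[:,1]<-.15); print("stop",np.percentile(L[q],[2,98],axis=0).round(3))
q=m&(L[:,2]>.07)&(L[:,2]<.08)&(L[:,1]<-.15); print("reader",np.percentile(L[q],[2,98],axis=0).round(3))
E
```

```text
bar 490 [0.49876843 0.07295797] [0.97707916 0.2128763 ] 12.290964125743397 [-0.07362954  0.07064003]
origin est [0.49625689 0.07241078]
rack 0 [-0.033  -0.0278  0.0046  0.0338  0.0361]
rack 1 [0.0829 0.0922 0.143  0.1772 0.1789]
rack 2 [0.0457 0.0512 0.0636 0.0988 0.1003]
plate [[-0.113 -0.212  0.005]
 [ 0.112  0.216  0.012]]
stop [[-0.118 -0.249  0.044]
 [ 0.049 -0.155  0.051]]
reader [[-0.047 -0.265  0.07 ]
 [ 0.046 -0.222  0.076]]
```

View pics/c1.png

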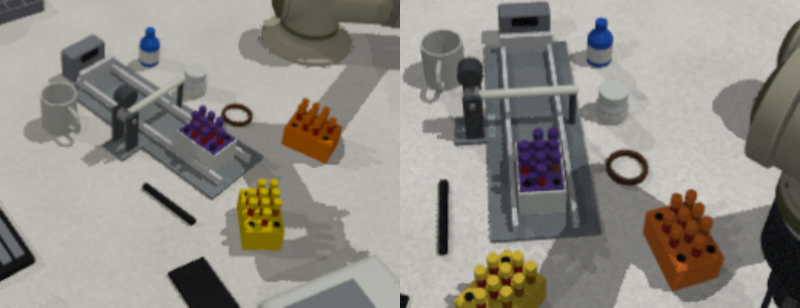

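The left half of the crop is the scene view and the right half is the side view. Three things are shaped like the rack (scene pixels): purple (324,262), orange (392,255) and yellow (359,310). The purple-topped white one stands between the rails, so it is the rack; orange and yellow are look-alikes. The barrier arm is lowered, with its tip towards the robot and its hinge on the far side.

I'll turn the tool to line up with the track and shut the fingers.

Emit:
{"fn": "jog_arm", "kwargs": {
  "plan": "0 0 7 0 0 0 255;0 0 7 0 0 0 255;0 0 7 0 0 0 255;0 0 7 0 0 0 255;0 0 7 0 0 0 255;0 0 7 0 0 0 255;0 0 7 0 0 0 255;0 0 5.5 0 0 0 255;0 0 0 -3.8 1 0 255;0 0 0 -3.8 1 0 255"
}}

```text
time_s: 2.63
position: [0.252, 0.4354, 0.2309]
tool_rot: [[-0.216, 0.976, -0.0], [0.976, 0.216, -0.0], [-0.0, -0.0, -1.0]]
ft_force: [1.6, 0.1, 0.4]
grip_width: 0.0002
gripper_force: 0.0
```

Emit:
{"fn": "jog_arm", "kwargs": {
  "plan": "0 0 0 -3.8 1 0 255;0 0 0 -3.8 1 0 255;0 0 0 -3.8 1 0 255;0 0 0 -3.8 1 0 255;0 0 0 -3.8 1 0 255;0 0 0 -3.8 1 0 255;0 0 0 -3.8 1 0 255;0 0 0 -3.8 1 0 255;0 0 0 -3.8 1 0 255;0 0 0 -3.8 1 0 255"
}}

```text
time_s: 3.47
position: [0.4315, 0.0836, 0.2316]
tool_rot: [[-0.213, 0.977, 0.001], [0.977, 0.213, -0.0], [-0.0, 0.001, -1.0]]
ft_force: [2.1, 1.1, -0.3]
grip_width: -0.0001
gripper_force: 0.0
```

Emit:
{"fn": "jog_arm", "kwargs": {
  "plan": "0 0 0 -3.8 1 0 255;0 0 0 -3.8 1 0 255;0 0 0 -3.8 1.2 0 255;0 7 0 0 0 0 255;0 7 0 0 0 0 255;0 7 0 0 0 0 255;0 7 0 0 0 0 255;0 7 0 0 0 0 255;0 7 0 0 0 0 255;0 3 0 0 0 0 255"
}}

```text
time_s: 4.3
position: [0.4868, -0.0204, 0.2304]
tool_rot: [[-0.147, 0.978, -0.151], [0.686, 0.211, 0.696], [0.712, -0.001, -0.702]]
ft_force: [1.0, -0.1, -0.9]
grip_width: -0.0001
gripper_force: 0.0
```

```bash
cat >> h.py <<'E'
O=np.array([.4963,.0724,0]); a=np.radians(12.29)
R=np.array([[np.cos(a),-np.sin(a),0],[np.sin(a),np.cos(a),0],[0,0,1]])
def st():
    s=env.observe(); p=R.T@(s["position"]-O); print("t",s["time_s"],"tcp local mm",(p*1e3).round(1),"q",s["q"].round(0),"F",(R.T@s["ft_force"]).round(1)); print((R.T@s["tool_rot"]).round(3))
    return s,p
def to(target_mm):
    s,p=st(); d=np.array(target_mm)/1e3-p; print("tool shift cm",((R.T@s["tool_rot"]).T@d*100).round(2))
E
python3 - <<'E'
from h import *
im=imaging.get_image("side"); save(im,"s1.png")
im2=imaging.get_image("wrist"); W=cloud(im)
A=W.reshape(-1,3); L=(A-O)@R
m=(L[:,2]>.083)&(L[:,2]<.1)&(abs(L[:,1])<.04)&(L[:,0]>-.1)&(L[:,0]<.07)
for x in range(-80,60,20):
    q=m&(abs(L[:,0]-x/1e3)<.01); print(x,q.sum(),np.nanmean(L[q],0).round(4) if q.any() else "")
to([-25,-45,52]); 
cv2.imwrite("pics/m1.png",cv2.cvtColor(np.hstack([cv2.resize(im["pixels"],(400,300)),cv2.resize(im2["pixels"],(400,300))]),cv2.COLOR_RGB2BGR))
E
```

```text
-80 7 [-0.0716 -0.0019  0.0888]
-60 39 [-0.0607  0.0008  0.0895]
-40 46 [-0.04    0.0001  0.089 ]
-20 44 [-0.0205  0.0003  0.0892]
0 47 [-0.0003  0.0005  0.0891]
20 43 [0.019  0.0001 0.0891]
40 45 [0.0396 0.0001 0.089 ]
t 4.4 tcp local mm [-29.1 -88.4 230. ] q [-33.  27.  80.  31. 106. -45.] F [ 0.3  0.  -0.1]
[[ 0.003  1.    -0.   ]
 [ 0.705 -0.002  0.709]
 [ 0.709 -0.002 -0.705]]
tool shift cm [-9.56  0.44 15.63]
```

View pics/m1.png

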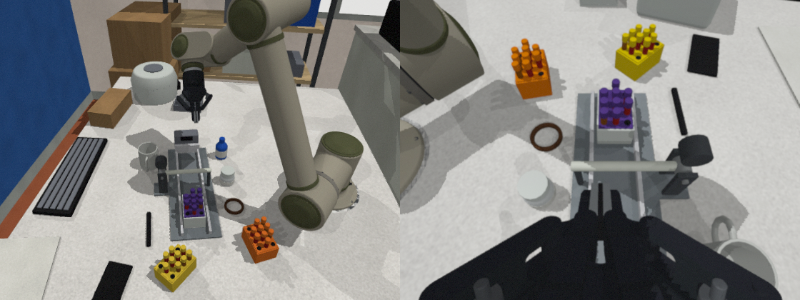

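The wrist view shows the tilted fingers short of the bar, and the depth puts the bar at track y = 0, which matches the estimate. Next I'll go down and slide the fingers under it.

Emit:
{"fn": "jog_arm", "kwargs": {
  "plan": "0 0 0 -2.3 0.1 2.5 255;0 0 0 -2.3 0.1 2.5 255;0 0 0 -2.3 0.1 2.5 255;0 0 0 -2.3 0.1 2.5 255;0 0 0 -2.3 0 2.5 255;0 0 0 1.2 0 1.5 255;0 0 0 1.2 0 1.5 255;0 0 0 1.2 0 1.5 255;0 0 0 1.1 0 1.5 255;0 0 0 0 0 0 255"
}}

```text
time_s: 5.23
position: [0.4715, 0.0656, 0.0528]
tool_rot: [[-0.153, 0.976, -0.154], [0.691, 0.217, 0.689], [0.706, -0.001, -0.708]]
ft_force: [-0.5, -0.0, -1.0]
grip_width: -0.0003
gripper_force: 0.0
```

```bash
python3 - <<'E'
from h import *
im=imaging.get_image("side"); im2=imaging.get_image("wrist")
to([-25,-1,62])
a_=cv2.resize(im["pixels"][180:330,180:380],(400,300)); 
cv2.imwrite("pics/m2.png",cv2.cvtColor(np.hstack([a_,cv2.resize(im2["pixels"],(400,300))]),cv2.COLOR_RGB2BGR))
E
```

```text
t 5.3333 tcp local mm [-24.7  -4.2  52.9] q [-26.  38.  96.  34.  80. -55.] F [-0.1  0.  -0.1]
[[-0.003  1.    -0.001]
 [ 0.709  0.002  0.705]
 [ 0.705  0.001 -0.709]]
tool shift cm [ 0.87 -0.03 -0.42]
```

View pics/m2.png

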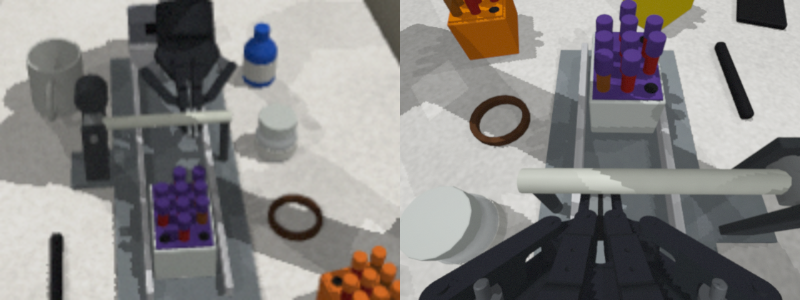

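The fingers sit under the bar: at about (600,195) in the wrist half, and clear of the rest pin in the side half. I'll lift along the arc.

Emit:
{"fn": "jog_arm", "kwargs": {
  "plan": "0 0 0 0.5 0 -0.5 255;0 0 0 0.5 0 -0.5 255;0 0 0 0.5 0 -0.5 255;0 0 0 0.5 0 -0.5 255;0 0 0 0.5 0.1 -0.5 255;0 0 0 0.5 0.1 -0.5 255;0 0 0 0.5 0.1 -0.5 255;0 0 0 0.5 0.1 -0.5 255;0 0 0 0.5 0.1 -0.5 255;0 0 0 0.5 0.2 -0.5 255"
}}

```text
time_s: 6.17
position: [0.4796, 0.0644, 0.1239]
tool_rot: [[-0.151, 0.977, -0.151], [0.691, 0.213, 0.691], [0.707, -0.0, -0.707]]
ft_force: [1.1, -0.8, -1.5]
grip_width: 0.0001
gripper_force: 0.9
```

Emit:
{"fn": "jog_arm", "kwargs": {
  "plan": "0 0 0 0.55 0.4 -0.55 255;0 0 0 0.55 0.4 -0.55 255;0 0 0 0.55 0.4 -0.55 255;0 0 0 0.55 0.5 -0.55 255;0 0 0 0.55 0.5 -0.55 255;0 0 0 0.5 0.6 -0.5 255;0 0 0 0.4 0.6 -0.4 255;0 0 0 0.4 0.7 -0.4 255;0 0 0 0.3 0.7 -0.3 255;0 0 0 0.3 0.7 -0.3 255"
}}

```text
time_s: 7.0
position: [0.5341, 0.0762, 0.1893]
tool_rot: [[-0.151, 0.977, -0.151], [0.691, 0.213, 0.691], [0.707, -0.0, -0.707]]
ft_force: [-0.4, -0.5, -0.9]
grip_width: -0.0001
gripper_force: 0.0
```

```bash
python3 - <<'E'
from h import *
im=imaging.get_image("side"); im2=imaging.get_image("wrist")
st()
a_=cv2.resize(im["pixels"][150:300,160:360],(400,300)); 
cv2.imwrite("pics/m3.png",cv2.cvtColor(np.hstack([a_,cv2.resize(im2["pixels"],(400,300))]),cv2.COLOR_RGB2BGR))
E
```

```text
t 7.1 tcp local mm [ 38.   -4.5 189.3] q [-22.  31.  79.  36.  97. -39.] F [-0.3  0.3 -0.2]
[[-0.001  1.     0.   ]
 [ 0.708  0.001  0.707]
 [ 0.707  0.001 -0.708]]
```

View pics/m3.png

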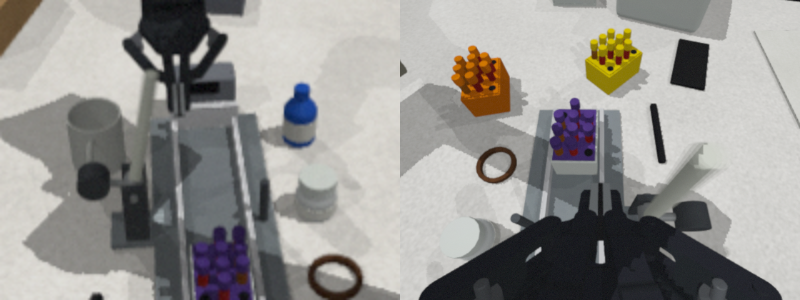

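The arm stands raised on its own: in the side half it is upright at about (145,130), with the counterweight swung down to the left. I'll back off to the robot's side, rise, straighten the tool and go behind the rack.

Emit:
{"fn": "jog_arm", "kwargs": {
  "plan": "0 0 0 0 -1.2 0 255;0 0 0 0 -1.3 0 255;0 0 0 0 -1.3 0 255;0 0 0 1.4 0 -1.4 255;0 0 0 1.4 0 -1.4 255;0 0 0 1.4 0 -1.4 255;0 -7 0 0 0 0 255;0 -7 0 0 0 0 255;0 -7 0 0 0 0 255;0 -7 0 0 0 0 255"
}}

```text
time_s: 7.93
position: [0.4965, 0.0673, 0.2488]
tool_rot: [[-0.204, 0.977, -0.06], [0.936, 0.212, 0.28], [0.287, 0.001, -0.958]]
ft_force: [-0.6, 0.3, -0.5]
grip_width: 0.0002
gripper_force: 0.0
```

Emit:
{"fn": "jog_arm", "kwargs": {
  "plan": "0 -7 0 0 0 0 255;0 -7 0 0 0 0 255;0 -3 0 0 0 0 255;0 0 0 3.7 0 0 255;0 0 0 3.7 0 0 255;0 0 0 3.7 0 0 255;0 0 0 3.7 0 0 255;0 0 0 3.7 0 0 255;0 0 0 3.3 0 0 255;0 0 0 0 0 0 255"
}}

```text
time_s: 8.77
position: [0.4479, 0.2851, 0.2478]
tool_rot: [[-0.218, 0.976, -0.001], [0.976, 0.218, 0.001], [0.001, -0.001, -1.0]]
ft_force: [-1.0, -0.5, 0.9]
grip_width: -0.0001
gripper_force: 0.0
```

```bash
python3 - <<'E'
from h import *
im=imaging.get_image("side"); im2=imaging.get_image("scene")
to([0,210,40])
A=np.vstack([cloud(im).reshape(-1,3),cloud(im2).reshape(-1,3)]); L=(A-O)@R
m=(abs(L[:,0])<.034)&(L[:,1]>.05)&(L[:,1]<.23)&(L[:,2]>.025)&(L[:,2]<.055)
print("rack y",np.percentile(L[m][:,1],[50,90,95,99]),m.sum())
m=(abs(L[:,0])<.15)&(L[:,1]>.24)&(L[:,1]<.45)&(L[:,2]>.03)&(L[:,2]<.095)
print("yellow",np.percentile(L[m],[2,98],axis=0).round(3))
a_=cv2.resize(im["pixels"][150:345,160:420],(400,300)); b_=cv2.resize(im2["pixels"][150:345,190:450],(400,300))
cv2.imwrite("pics/m4.png",cv2.cvtColor(np.hstack([a_,b_]),cv2.COLOR_RGB2BGR))
E
```

```text
t 8.8667 tcp local mm [ -1.5 214.3 247.8] q [19. 19. 76. -0. 85.  7.] F [-0.4 -0.5  0.4]
[[-0.003  1.    -0.001]
 [ 1.     0.003 -0.   ]
 [-0.    -0.001 -1.   ]]
tool shift cm [-0.42  0.17 20.78]
rack y [0.17687239 0.17862035 0.17898388 0.17983698] 424
yellow [[0.01  0.262 0.033]
 [0.119 0.372 0.091]]
```

View pics/m4.png

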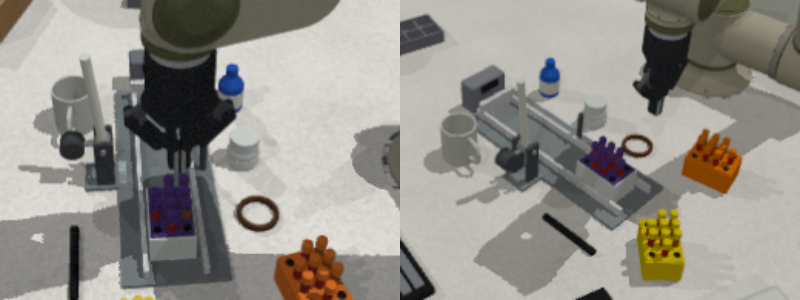

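The arm is still up on its stop: upright at (90,90) in the side half and (522,115) in the scene half. The rack's back face is at y = 178 mm and the yellow look-alike starts at 262 mm. I'll go down between them.

Emit:
{"fn": "jog_arm", "kwargs": {
  "plan": "0 0 0 -0.1 0 3.5 255;0 0 0 -0.1 0 3.5 255;0 0 0 0 0 3.5 255;0 0 0 0 0 3.5 255;0 0 0 0 0 3 255;0 0 0 0 0 2 255;0 0 0 0 0 1.2 255;0 0 0 0 0 0.6 255;0 0 0 0 0 0 255;0 0 0 0 0 0 255"
}}

```text
time_s: 9.7
position: [0.4508, 0.2783, 0.0408]
tool_rot: [[-0.212, 0.977, 0.0], [0.977, 0.212, 0.0], [-0.0, 0.001, -1.0]]
ft_force: [0.4, 0.5, -0.1]
grip_width: 0.0001
gripper_force: 0.0
```

Emit:
{"fn": "jog_arm", "kwargs": {
  "plan": "0 0 0 -0.6 0 0 255;0 0 0 -0.6 0 0 255;0 0 0 -0.5 0 0 255;0 0 0 -0.5 0 0 255;0 0 0 -0.5 0 0 255;0 0 0 -0.5 0 0 255;0 0 0 -0.5 0 0 255;0 0 0 -0.5 0 0 255;0 0 0 -0.5 0 0 255;0 0 0 -0.5 0 0 255"
}}

```text
time_s: 10.53
position: [0.4617, 0.2281, 0.0408]
tool_rot: [[-0.213, 0.977, 0.001], [0.977, 0.213, 0.001], [0.001, 0.001, -1.0]]
ft_force: [-1.9, 5.1, 4.5]
grip_width: -0.0003
gripper_force: 2.7
```

```bash
python3 - <<'E'
from h import *
im=imaging.get_image("side"); im2=imaging.get_image("scene")
st()
A=np.vstack([cloud(im).reshape(-1,3),cloud(im2).reshape(-1,3)]); L=(A-O)@R
m=(abs(L[:,0])<.034)&(L[:,1]>-.1)&(L[:,1]<.23)&(L[:,2]>.09)&(L[:,2]<.1)
print("tube tops y",np.percentile(L[m][:,1],[1,50,99]),m.sum())
a_=cv2.resize(im["pixels"][150:345,160:420],(400,300)); b_=cv2.resize(im2["pixels"][150:345,190:450],(400,300))
cv2.imwrite("pics/m5.png",cv2.cvtColor(np.hstack([a_,b_]),cv2.COLOR_RGB2BGR))
E
```

```text
t 10.6333 tcp local mm [ -0.8 158.9  40.5] q [13. 31. 95. -0. 54.  1.] F [-0.1 -0.2 -0.3]
[[ 0.  1.  0.]
 [ 1. -0. -0.]
 [-0.  0. -1.]]
tube tops y [0.05965896 0.15505402 0.17262203] 319
```

View pics/m5.png

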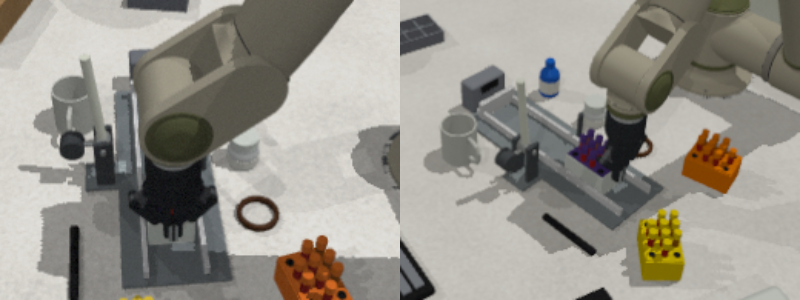

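The fingers are behind the rack and pushing at block height. The purple rack has started to move towards the raised arm, at (595,150) in the scene half. Before the wrist passes the upright arm I'll check that clearance from depth.

```bash
python3 - <<'E'
from h import *
A=np.vstack([cloud(imaging.get_image(c)).reshape(-1,3) for c in ("scene","side")]); L=(A-O)@R
for z in np.arange(.1,.5,.04):
    m=(L[:,1]>.04)&(L[:,1]<.3)&(abs(L[:,2]-z)<.02)&(abs(L[:,0])<.25)
    b=(abs(L[:,1])<.025)&(abs(L[:,2]-z)<.02)&(L[:,0]>.05)&(L[:,0]<.2)
    print(round(z,2),"robot max x",np.percentile(L[m][:,0],99.5).round(3) if m.sum()>5 else "","bar min x",np.percentile(L[b][:,0],1).round(3) if b.sum()>3 else "")
E
```

```text
0.1 robot max x 0.081 bar min x 0.085
0.14 robot max x 0.061 bar min x 0.095
0.18 robot max x 0.039 bar min x 0.099
0.22 robot max x 0.04 bar min x 0.102
0.26 robot max x 0.043 bar min x 0.106
0.3 robot max x 0.047 bar min x 
0.34 robot max x 0.038 bar min x 
0.38 robot max x -0.013 bar min x 
0.42 robot max x -0.062 bar min x 
0.46 robot max x -0.087 bar min x
```

The robot reaches x ≤ 0.061 m against 0.085 m or more for the post and arm, so it's clear. I'll push on.

Emit:
{"fn": "jog_arm", "kwargs": {
  "plan": "0 0 0 -0.7 0 0 255;0 0 0 -0.9 0 0 255;0 0 0 -1 0 0 255;0 0 0 -1 0 0 255;0 0 0 -1 0 0 255;0 0 0 -1 0 0 255;0 0 0 -1 0 0 255;0 0 0 -1 0 0 255;0 0 0 -1 0 0 255;0 0 0 -1 0 0 255"
}}

```text
time_s: 11.57
position: [0.482, 0.1332, 0.0402]
tool_rot: [[-0.213, 0.977, -0.0], [0.977, 0.213, -0.0], [-0.0, -0.0, -1.0]]
ft_force: [0.1, 1.8, -1.3]
grip_width: -0.0
gripper_force: 1.0
```

Emit:
{"fn": "jog_arm", "kwargs": {
  "plan": "0 0 0 -1 0 0 255;0 0 0 -1 0 0 255;0 0 0 -1 0 0 255;0 0 0 -1 0 0 255;0 0 0 -1 0 0 255;0 0 0 -1 0 0 255;0 0 0 -1 0 0 255;0 0 0 -0.8 0 0 255;0 0 0 -0.7 0 0 255;0 0 0 -0.6 0 0 255"
}}

```text
time_s: 12.4
position: [0.5014, 0.0446, 0.0403]
tool_rot: [[-0.213, 0.977, -0.0], [0.977, 0.213, 0.0], [0.0, -0.0, -1.0]]
ft_force: [-0.2, 2.4, -1.9]
grip_width: -0.0002
gripper_force: 1.1
```

```bash
python3 - <<'E'
from h import *
st()
E
```

```text
t 12.4 tcp local mm [ -1.  -28.3  40.3] q [ -8.  31.  97.   0.  53. -21.] F [ 0.3  2.4 -1.9]
[[ 0.  1. -0.]
 [ 1. -0.  0.]
 [ 0. -0. -1.]]
```

Emit:
{"fn": "jog_arm", "kwargs": {
  "plan": "0 0 0 -0.5 0 0 255;0 0 0 -0.5 0 0 255;0 0 0 -0.5 0 0 255;0 0 0 -0.5 0 0 255;0 0 0 -0.4 0 0 255;0 0 0 -0.4 0 0 255;0 0 0 -0.4 0 0 255;0 0 0 -0.4 0 0 255;0 0 0 -0.3 0 0 255;0 0 0 -0.3 0 0 255"
}}

```text
time_s: 13.23
position: [0.5102, 0.004, 0.0403]
tool_rot: [[-0.213, 0.977, -0.0], [0.977, 0.213, 0.0], [0.0, 0.0, -1.0]]
ft_force: [-0.5, 2.3, -0.6]
grip_width: 0.0001
gripper_force: 1.1
```

Emit:
{"fn": "jog_arm", "kwargs": {
  "plan": "0 0 0 -0.2 0 0 255;0 0 0 -0.2 0 0 255;0 0 0 -0.2 0 0 255;0 0 0 -0.2 0 0 255;0 0 0 -0.1 0 0 255"
}}

```text
time_s: 13.65
position: [0.5122, -0.0047, 0.0403]
tool_rot: [[-0.213, 0.977, 0.0], [0.977, 0.213, -0.0], [-0.0, 0.0, -1.0]]
ft_force: [-0.8, 2.1, -0.6]
grip_width: -0.0001
gripper_force: 1.1
```

Emit:
{"fn": "jog_arm", "kwargs": {
  "plan": "0 0 0 -0.1 0 0 255;0 0 0 -0.1 0 0 255"
}}

```text
time_s: 13.82
position: [0.5125, -0.0064, 0.0403]
tool_rot: [[-0.213, 0.977, -0.0], [0.977, 0.213, 0.0], [0.0, -0.0, -1.0]]
ft_force: [-0.6, 1.9, -1.1]
grip_width: -0.0001
gripper_force: 1.1
```

Emit:
{"fn": "jog_arm", "kwargs": {
  "plan": "0 0 0 -0.1 0 0 255;0 0 0 -0.1 0 0 255;0 0 0 -0.1 0 0 255"
}}

```text
time_s: 14.07
position: [0.5131, -0.0087, 0.0403]
tool_rot: [[-0.213, 0.977, -0.0], [0.977, 0.213, 0.002], [0.002, 0.0, -1.0]]
ft_force: [0.6, 12.1, 1.1]
grip_width: -0.0001
gripper_force: 5.9
```

Emit:
{"fn": "jog_arm", "kwargs": {
  "plan": "0 0 0 -0.1 0 0 255;0 0 0 -0.1 0 0 255"
}}

```text
time_s: 14.23
position: [0.5131, -0.0088, 0.0403]
tool_rot: [[-0.212, 0.977, -0.001], [0.977, 0.212, 0.005], [0.005, 0.0, -1.0]]
ft_force: [0.6, 23.9, 4.4]
grip_width: -0.0004
gripper_force: 11.8
```

The force climbs steeply with no travel, so the rack is against the stop. I'll back off and rise.

Emit:
{"fn": "jog_arm", "kwargs": {
  "plan": "0 0 0 0.3 0 0 255;0 0 0 0.6 0 0 255;0 0 0 1 0 0 255;0 0 0 1.2 0 0 255;0 0 0 1 0 0 255;0 0 0 0 0 -2 255;0 0 0 0 0 -3.5 255;0 0 0 0 0 -3.5 255;0 0 0 0 -0.5 -3.5 255;0 0 0 0 -0.5 -3.5 255"
}}

```text
time_s: 15.07
position: [0.4944, 0.0275, 0.202]
tool_rot: [[-0.214, 0.977, -0.0], [0.977, 0.214, -0.0], [-0.0, -0.0, -1.0]]
ft_force: [0.7, -0.4, -0.0]
grip_width: 0.0002
gripper_force: 0.0
```

Emit:
{"fn": "jog_arm", "kwargs": {
  "plan": "0 0 0 0 -2 -3 255;0 0 0 0 -3.5 0 255;0 0 0 0 -3.5 0 255;0 0 0 2 -3 0 255;0 0 0 3.5 0 0 255;0 0 0 3.5 0 0 255;0 0 0 3.5 0 0 255;0 0 0 3 0 0 255;0 0 0 0 0 0 255;0 0 0 0 0 0 255"
}}

```text
time_s: 15.9
position: [0.3439, 0.1539, 0.2303]
tool_rot: [[-0.217, 0.976, 0.0], [0.976, 0.217, -0.0], [-0.0, 0.0, -1.0]]
ft_force: [0.3, 0.3, 0.3]
grip_width: 0.0003
gripper_force: 0.0
```

```bash
python3 - <<'E'
from h import *
im=imaging.get_image("side"); im2=imaging.get_image("scene")
st()
A=np.vstack([cloud(im).reshape(-1,3),cloud(im2).reshape(-1,3)]); L=(A-O)@R
m=(abs(L[:,0])<.034)&(L[:,1]>-.189)&(L[:,1]<.05)&(L[:,2]>.03)&(L[:,2]<.1)
print("rack y",np.percentile(L[m][:,1],[1,50,99]).round(4),"x",np.percentile(L[m][:,0],[1,99]),"ztop",np.percentile(L[m][:,2],99),m.sum())
b=(abs(L[:,1])<.02)&(L[:,2]>.12)&(L[:,2]<.3)&(L[:,0]>.05)&(L[:,0]<.2); p=L[b]
print("bar",np.polyfit(p[:,2],p[:,0],1),p[:,2].max())
a_=cv2.resize(im["pixels"][150:345,160:420],(400,300)); b_=cv2.resize(im2["pixels"][150:345,190:450],(400,300))
cv2.imwrite("pics/m6.png",cv2.cvtColor(np.hstack([a_,b_]),cv2.COLOR_RGB2BGR))
E
```

```text
t 16.0 tcp local mm [-131.1  110.4  230.3] q [ 6.  4. 99. -0. 77. -7.] F [ 0.2 -0.6  0. ]
[[-0.001  1.     0.   ]
 [ 1.     0.001 -0.   ]
 [-0.     0.    -1.   ]]
rack y [-0.1868 -0.1259 -0.0911] x [-0.03138522  0.03356513] ztop 0.09879560114307717 1256
bar [0.0865874  0.09225959] 0.256687096942803
```

View pics/m6.png

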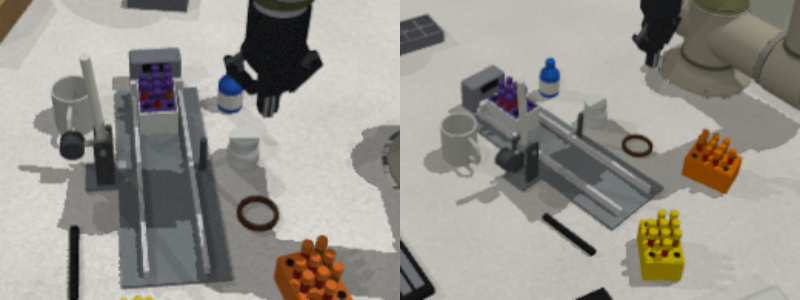

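The rack stands upright against the stop, at (157,95) in the side half, with its back face at y = −91 mm. The arm is still raised, the other things are where they were, and the robot is clear in the air.

```bash
python3 -c "
from rig import job
print(job.close_job())"
```

```text
the job is handed in; nothing more can be done
None
```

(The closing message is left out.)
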